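# Pin the mould carriage into its fork

### The job

Tip the red safety catch outward to free the mould carriage, then slide the carriage by its post until the hole in its brass tongue lines up with the holes in the blue fork. Take the orange-handled locking pin from its wooden rest and drive it through fork, tongue and fork until its collar sits against the fork, then let go; leave the catch tipped open, and the mug, tape roll and brush where they stand.

Things in the scene. Friction and masses are not known exactly. Their poses are not given: they have to be found in the camera images.
- stand: Fixed clamp stand; origin at bench height below the middle of the blue fork. +x: direction in which the pin is driven; +y: direction in which the carriage slides to line up. Dark base x -46..46, y -157..43, 12 mm thick. Fork: two upright cheeks, x -17..-9 and 9..17, y -22..22, tops at z 65, each with a 15 mm hole along x at y 0, z 45.
- fork (a point): Point midway between the fork's cheeks on the axis of their holes (stand frame 0, 0, 45 mm); axes as the stand's.
- tongue_hole (a point): Centre of the 15 mm hole in the carriage's brass tongue (tongue 12 mm thick, 3 mm free on each side between the cheeks, top at z 59). It coincides with fork when the holes are lined up.
- post (a point): On the axis of the carriage's black, yellow-capped square grip post, 22 x 22 mm (faces along the stand's x and y), z 60 to 112; this point is at z 97, 66 mm to the stand's -y side of the tongue hole. The aluminium mould block under it is 44 mm wide (x), 57 mm long (31 mm to the +y, 26 mm to the -y side of the post), top at z 60.
- carriage (a joint): Slide of the carriage along the stand's +y, in m, 0 to 0.085: 0 = fully back, 0.058 = holes lined up; there is no stop at that place. It stays where it is left (friction about 1.5 N). A closed catch stops it at 0.022.
- catch (a joint): Red safety catch, in rad: 0 = closed (its bar lies across the carriage's way and its handle stands upright), 1.35 = handle tipped fully outward to the stand's +x side; it is free of the carriage from about 1.0. Stiff by friction (under 1 N at the tip), stays where it is left.
- catch_pivot (a point): On the catch's hinge axis, which runs along the stand's y, at stand frame (42, -66, 32) mm. Its bar, 10 mm thick, reaches 34 mm from here (toward the stand's -x when closed); its handle, a 10 to 14 mm thick round bar, rises 63 mm from here, square to the bar. Push the handle on its -x (carriage) side, following the arc down.
- catch_tip (a point): In the rounded upper end of the catch's handle, 56 mm from the pivot.
- lock_pin: Locking pin, about 80 g. Origin on its axis at the collar's front face, +x toward the nose. Shank 12 mm thick, x 0..65, the last 18 mm tapering to 5 mm; collar 28 mm across, x -6..0; orange handle x -51..-6, 18 mm wide (y), z -13..9. Starts level in the rest, axis 40 mm up, handle free all round. Home: origin 17 mm on the -x side of fork, pin x along stand x.
- pin_nose (a point): Tip of the pin's nose, 65 mm ahead of its origin; the whole pin is 116 mm long.
- pin_rest: Fixed wooden rest; origin at bench height below the pin's starting origin, +x toward the nose. Foot x -7..63, y -23..23, 10 mm thick; two forked uprights 34 mm wide at x 7 and x 50 whose prongs end at z 48 (lift the pin straight up by 20 mm to leave them).
- mug: White dotted mug, 82 x 114 x 91 mm, loose bystander; origin at its underside.
- tape_roll: Roll of masking tape lying flat, 93 mm across, 24 mm high, loose bystander; origin at its underside.
- brush: Small wooden bench brush, 29 x 82 x 24 mm, loose bystander; origin at its underside.

How it is judged:
By the outcome, as a careful person would: the job done as asked, in the order asked, and still so for the second after the job is handed in, with the robot touching nothing.
It also fails if it takes over 72 s, if anything falls off the work surface, if the arm or the gripper's body presses on something with over 40 N, if the wrist force passes 120 N, or if a joint passes its speed limit or range.

### The arm

A 7-joint arm with a two-finger parallel gripper is mounted at the origin on the work surface; the furniture and walls round the work are solid. World frame = base frame: x ahead of the robot, y to its left, z up, the work surface at z = 0. Lengths are in m, angles in rad, forces in N, time in s.
With the tool pointing down it reaches from about 0.425 to 0.825 m from the base axis. Payload 3.6 kg.
Tool frame: the origin (TCP) lies midway between the tips of the shut fingers; the grasp point (between the pads) lies 19 mm behind it (r.pinch_z is the distance from the TCP to the grasp point, in m); z points along the fingers, y is the line along which they close (so a half turn about z gives the same grasp; the last joint's range is limited). The gripper opens to 93 mm and grips with 3 to 60 N. Pads are 15 mm wide; open, the fingers measure 128 mm over their backs; the gripper's body (75 mm by 188 mm) begins 65 mm behind the grasp point.
Start: joints at [-1.312, 0.615, -0.013, 1.423, 0.008, 1.103, -0.04], TCP at [0.183, 0.624, 0.219] pointing down, gripper open.
Joint ranges: [-3.12, 3.12], [-0.3, 2.06], [-1.34, 1.32], [0.26, 2.42], [-1.36, 4.5], [0.01, 1.98], [-2.84, 2.84]. Speed limits (rad/s): [2.79, 2.79, 3.14, 3.14, 3.14, 3.14, 3.14].

### API

Orientations are given as a unit quaternion [x, y, z, w].
In Python, from station import r gives the robot as it stands.
- The arm moves only by the tool arm_command, never from a script. Its argument "rows" is a list of rows, each an object of numbers: "fingers": the gripper command: -1 is fully open, 1 is shut, values between are in proportion; "dx", "dy", "dz": the shift along the tool's x, y, z scaled (see below); "wx", "wy", "wz": the turn, a rotation vector about the tool's x, y, z scaled (see below). A call has 1 to 12 rows; each row shifts and turns the commanded pose from where the row before left it, along the tool's axes as they then stand; what a row does not reach is not made up. The controller multiplies each number of a shift by 0.04 m and each number of a turn by 6 degrees. A row lasts 1/8 s, in which the tool goes at most 62.5 mm and 10.7 degrees, less where a joint would pass 70% of its speed; a pose out of reach is approached as far as the arm can. A call with a number of a shift or a turn outside -1 to 1 is refused whole. A call with a gripper value outside its range is refused whole. The fingers move at their own pace and stop on an object; the grip force is fixed at half the most. Time passes only in rows, so rows that do not move let the fingers close. It gives the time, the measured TCP pose, the force, the opening and the grip force at its end, in the units of the state.
- r.sense(): the state, without advancing time (a new reading comes with each control period).
- r.snapshot(name): name is "scene" or "top" or "wrist"; returns a dict with "image" (420x560x3 uint8, blue, green, red), "fovy" (degrees; the focal length in pixels is half the picture's height over the tangent of half this angle, whatever the lens; pixels are square), "cx", "cy" (the principal point, pixels), "D" ([k1, k2, p1, p2, k3] as OpenCV has them; the pictures are not rectified), "world_from_camera" (4x4, takes a point from camera to world coordinates). Camera axes: x right, y down, z forward; pixel columns grow to the right and rows downward; lengths in m; the calibration is good to about 2 mm. A picture is of the moment at which its call begins. There is no depth.
- r.sign_off(): hands the job in; it is judged then, once.
The state is a dict: "time": time; "joint_pos": joint angles; "qvel": joint speeds; "joint_efforts": joint torques, N m; "tool_pos": TCP position; "ee_rot": TCP orientation; "ft_force": force on the tool from outside, world axes, zero at the start; "ft_torque": the same for the moment, N m; "width": finger opening in m; "grasp_force": force on a finger pad.
Only numpy, scipy, OpenCV 4.12 (cv2) and the standard library are available. Lean on these libraries where they do the work, as an engineer would, in place of code of your own. Each camera call takes 0.05 s, during which the arm holds its last target. There are 200 camera calls.

## Working session

There is one attempt and no reset: what is moved stays moved. The work goes in short steps, Python scripts to look and compute and a tool call to move; the robot and the scene stay as the last step left them, time stands still between calls to the robot, and variables do not carry over. Pictures are saved under pics/ and viewed, at most 13 in all, crops included, and the job is handed in when it is done.

Besides the shell and the picture viewer there is one more tool, called by a JSON object that holds its "name" and its "arguments". arm_command: Moves the arm, as the interface text tells. Its arguments: {"type":"object","properties":{"rows":{"type":"array","items":{"type":"object","properties":{"fingers":{"type":"number"},"dx":{"type":"number","minimum":-1,"maximum":1},"dy":{"type":"number","minimum":-1,"maximum":1},"dz":{"type":"number","minimum":-1,"maximum":1},"wx":{"type":"number","minimum":-1,"maximum":1},"wy":{"type":"number","minimum":-1,"maximum":1},"wz":{"type":"number","minimum":-1,"maximum":1}}}}},"required":["rows"]}

```bash
mkdir -p pics; ls; cat > h.py <<'E'
import numpy as np, cv2
from station import r
from scipy.spatial.transform import Rotation as R
def K(s):
    f=210/np.tan(np.radians(s["fovy"])/2); return np.array([[f,0,s["cx"]],[0,f,s["cy"]],[0,0,1]])
def ray(s,uv):
    p=cv2.undistortPoints(np.array([[uv]],float),K(s),np.array(s["D"],float))[0,0]
    T=np.array(s["world_from_camera"]); return T[:3,3],T[:3,:3]@np.array([p[0],p[1],1])
def onz(s,uv,z):
    o,d=ray(s,uv); return o+d*(z-o[2])/d[2]
def proj(s,P):
    T=np.linalg.inv(np.array(s["world_from_camera"]))
    return cv2.projectPoints(np.atleast_2d(np.array(P,float)),cv2.Rodrigues(T[:3,:3])[0],T[:3,3],K(s),np.array(s["D"],float))[0][:,0]
def tri(a,ua,b,ub):
    A=[];B=[]
    (o1,d1),(o2,d2)=ray(a,ua),ray(b,ub)
    t=np.linalg.lstsq(np.c_[d1,-d2],o2-o1,rcond=None)[0]
    p,q=o1+t[0]*d1,o2+t[1]*d2; return (p+q)/2,np.linalg.norm(p-q)
E
python3 - <<'E'
from h import *
import pickle
S={n:r.snapshot(n) for n in("scene","top")}
pickle.dump(S,open("s0.pkl","wb"))
for n in S: cv2.imwrite(f"pics/{n}0.png",S[n]["image"]); print(n,S[n]["fovy"],np.round(S[n]["world_from_camera"],3).tolist())
s=r.sense();print(s["time"],s["ee_rot"],s["tool_pos"],s["width"])
E
```

```text
pics
scene 56.03039311680153 [[-0.785, -0.49, 0.38, 0.19], [-0.62, 0.616, -0.486, 0.377], [0.004, -0.617, -0.787, 0.756], [0.0, 0.0, 0.0, 1.0]]
top 51.99944830450608 [[0.01, -0.984, 0.179, 0.363], [-1.0, -0.007, 0.017, -0.056], [-0.016, -0.179, -0.984, 0.928], [0.0, 0.0, 0.0, 1.0]]
0.1 [ 1.41856725e-01  9.89886510e-01 -1.15969643e-03 -1.45894844e-04] [0.18238264 0.6231439  0.21759553] 0.09332452753178581
```

View pics/scene0.png

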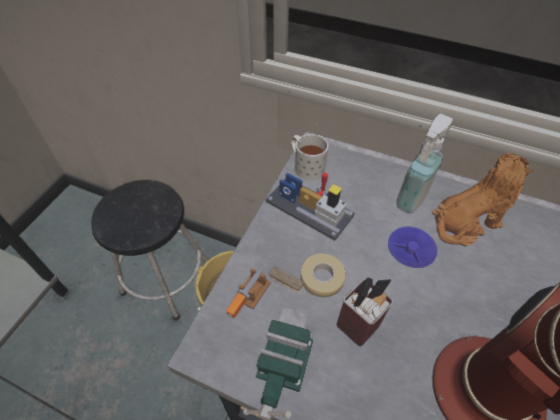

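View pics/top0.png

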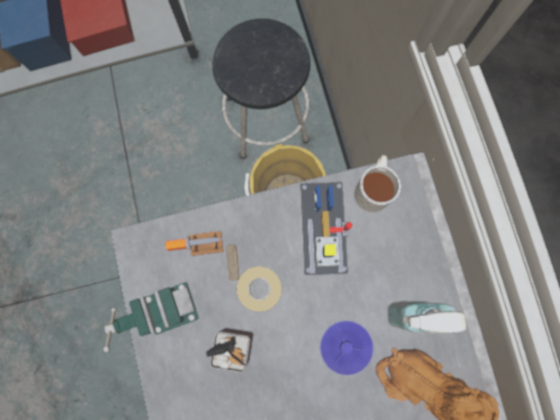

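The scene view shows the stand (fork at 290,188, post 335,190), pin (240,300) and mug (312,155). In the top view the fork is at about (325,197), the yellow cap at (331,250), the red handle at (348,227), and the pin handle at (176,244) with its nose to the right.

```bash
python3 - <<'E'
from h import *
import pickle
S=pickle.load(open("s0.pkl","rb"))
a=S["top"]["image"][170:290,290:410]; b=S["top"]["image"][220:270,150:250]
b=cv2.resize(b,(600,300),interpolation=cv2.INTER_CUBIC)
cv2.imwrite("pics/a.png",cv2.resize(a,(600,600),interpolation=cv2.INTER_CUBIC))
def blobs(n,lo,hi,box,minA=8):
    im=cv2.cvtColor(S[n]["image"],cv2.COLOR_BGR2HSV); m=cv2.inRange(im,lo,hi)
    x0,y0,x1,y1=box; mm=np.zeros_like(m); mm[y0:y1,x0:x1]=m[y0:y1,x0:x1]
    k,_,st,c=cv2.connectedComponentsWithStats(mm)
    out=[(c[i].round(1).tolist(),st[i].tolist()) for i in range(1,k) if st[i,4]>=minA]
    return out,mm
for n,bx in(("top",(290,170,410,290)),("scene",(260,130,370,250))):
    for nm,lo,hi in(("yel",(22,150,120),(35,255,255)),("red",(0,170,100),(6,255,255)),("blue",(105,130,40),(125,255,255)),("brass",(12,100,80),(22,255,255))):
        print(n,nm,blobs(n,lo,hi,bx)[0])
for n,bx in(("top",(150,220,240,270)),("scene",(220,260,285,330))):
    o,m=blobs(n,(3,200,150),(20,255,255),bx); print(n,"orange",o)
    p=np.argwhere(m)[:,::-1].astype(np.float32); print(cv2.minAreaRect(p))
# yellow cap
cv2.imwrite("pics/b.png",b)
E
```

```text
top yel [([329.0, 250.0], [325, 246, 9, 9, 79])]
top red [([348.0, 225.5], [347, 224, 3, 4, 10])]
top blue [([318.0, 196.1], [316, 187, 4, 19, 45]), ([330.2, 195.6], [329, 186, 4, 20, 57])]
top brass [([302.5, 172.7], [290, 170, 22, 9, 87]), ([316.4, 172.4], [311, 170, 11, 7, 56]), ([325.2, 223.6], [322, 212, 8, 24, 154])]
scene yel []
scene red [([324.7, 175.1], [323, 174, 4, 3, 9])]
scene blue [([293.2, 177.7], [287, 174, 14, 9, 31]), ([288.4, 184.2], [281, 181, 15, 8, 53])]
scene brass [([308.6, 197.5], [300, 187, 21, 22, 267])]
top orange []
((0.0, 0.0), (0.0, 0.0), 0.0)
scene orange []
((0.0, 0.0), (0.0, 0.0), 0.0)
```

View pics/a.png

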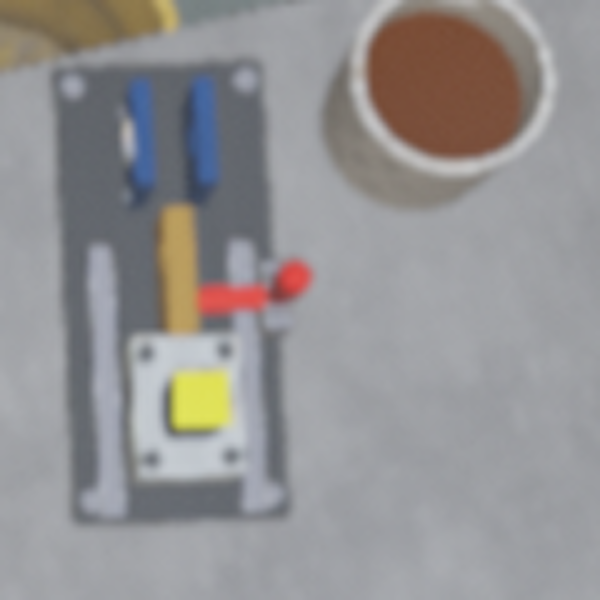

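View pics/b.png

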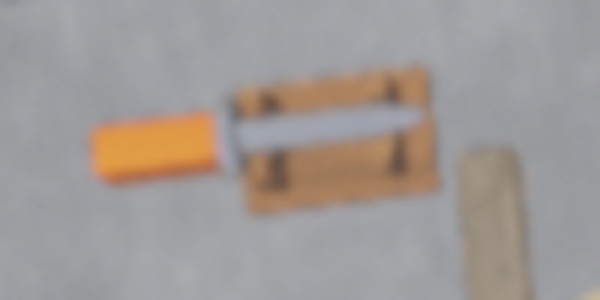

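Crop a (5x, offset 290,170) shows the base corners (55,62), (262,60), (290,515) and (75,520), the fork tops at x 130–152 and 192–215, y 78–185, the cap at (200,400), and the catch closed with its tip at (293,278). Crop b (6x, offset 150,220) shows the pin nose at (425,113), collar at (230,140) and handle end at (93,153).

```bash
python3 - <<'E'
from h import *
import pickle
S=pickle.load(open("s0.pkl","rb"));t=S["top"]
A=lambda u,v:(290+u/5-.4,170+v/5-.4)
B=lambda u,v:(150+u/6-.4,220+v/6-.4)
P=np.array([onz(t,A(*p),.012)[:2] for p in((55,62),(262,60),(290,515),(75,520))])
L=np.array([(-46,43),(46,43),(46,-157),(-46,-157)])/1000.
lc,pc=L.mean(0),P.mean(0)
U,s,V=np.linalg.svd((L-lc).T@(P-pc)); Rm=V.T@U.T
tt=pc-Rm@lc; print("stand",tt,"xdir deg",np.degrees(np.arctan2(Rm[1,0],Rm[0,0])),"res mm",((P-(L@Rm.T+tt))*1000).round(1).tolist())
loc=lambda p:((p[:2]-tt)@Rm*1000).round(1)
for nm,p,z in(("cheekL",(141,131),.065),("cheekR",(203,131),.065),("cap",(200,400),.112),("tip",(293,278),.09)): 
  q=onz(t,A(*p),z);print(nm,q.round(4),loc(q))
for nm,p,z in(("nose",(425,113),.04),("collar",(230,140),.04),("hend",(93,153),.049),("hmid",(155,147),.049)):
  q=onz(t,B(*p),z);print(nm,q.round(4), np.hypot(*q[:2]).round(3))
for n in("mug",): print("mug",onz(t,(379,187),.09))
print(onz(t,(233,262),.02),onz(t,(258,289),.024))
E
```

```text
stand [ 0.55921353 -0.13774908] xdir deg -87.68671159903788 res mm [[0.4, -0.3], [-1.7, 0.9], [0.2, 0.2], [1.1, -0.8]]
cheekL [ 0.558  -0.1236  0.065 ] [-14.1  -0.6]
cheekR [ 0.5582 -0.1491  0.065 ] [11.3 -1.5]
cap [ 0.443  -0.1418  0.112 ] [  -0.7 -116.3]
tip [ 0.4935 -0.1812  0.09  ] [ 40.8 -67.4]
nose [0.4714 0.0774 0.04  ] 0.478
collar [0.4612 0.1453 0.04  ] 0.484
hend [0.4552 0.1909 0.049 ] 0.494
hmid [0.4575 0.1693 0.049 ] 0.488
mug [ 0.57141221 -0.24461206  0.09      ]
[0.42404866 0.05218921 0.02      ] [ 0.36837907 -0.00180809  0.024     ]
```

{"name": "arm_command", "arguments": {"rows": [{"wz":1},{"wz":1},{"wz":1},{"wz":1},{"wz":1},{"wz":1},{"wz":1},{"wz":1},{"wz":1},{"wz":1},{"wz":1},{"wz":0.9,"fingers":1}]}}

```text
$.rows[0]: bad value
```

```bash
cat >> h.py <<'E'
TH=np.radians(-87.69); O=np.array([0.5592,-0.1377])+np.array([[np.cos(TH),-np.sin(TH)],[np.sin(TH),np.cos(TH)]])@np.array([-.001,-.0007])
def s2w(x,y,z): # stand mm -> world m
    c,s=np.cos(TH),np.sin(TH); return np.array([O[0]+(c*x-s*y)/1e3,O[1]+(s*x+c*y)/1e3,z/1e3])
def w2s(p):
    c,s=np.cos(TH),np.sin(TH); d=(np.array(p)[:2]-O)*1e3; return np.array([c*d[0]+s*d[1],-s*d[0]+c*d[1],p[2]*1e3])
def st():
    s=r.sense(); M=R.from_quat(s["ee_rot"]).as_matrix()
    print("t",round(s["time"],2),"pos",np.round(s["tool_pos"],4),"stand",w2s(s["tool_pos"]).round(1),"yaw",round(np.degrees(np.arctan2(M[1,0],M[0,0])),2),"tilt",M[:2,2].round(3),"w",round(s["width"],4),"F",np.round(s["ft_force"],1),"g",s["grasp_force"]); return s,M
def go(p,yaw=None):
    s,M=st(); d=M.T@(np.array(p)-s["tool_pos"])/.04; y=np.degrees(np.arctan2(M[1,0],M[0,0]))
    print("units",d.round(2),"wz",None if yaw is None else round(-((yaw-y+180)%360-180)/6,2))
E
python3 -c "
from h import *
go([.45,.35,.22],92.3);go(s2w(12,-66,130))"
```

```text
t 0.1 pos [0.1824 0.6231 0.2176] stand [-774.4 -345.1  217.6] yaw 163.69 tilt [-0.001 -0.002] w 0.0933 F [-0.1 -0.5 -0.8] g 0.0
units [-8.34 -4.67 -0.05] wz 11.9
t 0.1 pos [0.1824 0.6231 0.2176] stand [-774.4 -345.1  217.6] yaw 163.69 tilt [-0.001 -0.002] w 0.0933 F [-0.1 -0.5 -0.8] g 0.0
units [-12.89 -16.4    2.23] wz None
```

{"name": "arm_command", "arguments": {"rows": [{"dx":0,"dy":0,"dz":0,"wx":0,"wy":0,"wz":1,"fingers":1},{"dx":0,"dy":0,"dz":0,"wx":0,"wy":0,"wz":1,"fingers":1},{"dx":0,"dy":0,"dz":0,"wx":0,"wy":0,"wz":1,"fingers":1},{"dx":0,"dy":0,"dz":0,"wx":0,"wy":0,"wz":1,"fingers":1},{"dx":0,"dy":0,"dz":0,"wx":0,"wy":0,"wz":1,"fingers":1},{"dx":0,"dy":0,"dz":0,"wx":0,"wy":0,"wz":1,"fingers":1},{"dx":0,"dy":0,"dz":0,"wx":0,"wy":0,"wz":1,"fingers":1},{"dx":0,"dy":0,"dz":0,"wx":0,"wy":0,"wz":1,"fingers":1},{"dx":0,"dy":0,"dz":0,"wx":0,"wy":0,"wz":1,"fingers":1},{"dx":0,"dy":0,"dz":0,"wx":0,"wy":0,"wz":1,"fingers":1},{"dx":0,"dy":0,"dz":0,"wx":0,"wy":0,"wz":1,"fingers":1},{"dx":0,"dy":0,"dz":0,"wx":0,"wy":0,"wz":0.9,"fingers":1}]}}

```text
time: 1.6
tool_pos: [0.1823, 0.6234, 0.2179]
ee_rot: [0.694, 0.72, -0.001, 0.0]
ft_force: [0.5, 0.7, -0.2]
width: 0.0002
grasp_force: 0.0
```

```bash
python3 -c "
from h import *
go([.47,.35,.22],92.3)"
```

```text
t 1.6 pos [0.1823 0.6234 0.2179] stand [-774.7 -345.2  217.9] yaw 92.11 tilt [-0.001 -0.001] w 0.0002 F [ 0.5  0.7 -0.2] g 0.0
units [-7.09  6.94 -0.05] wz -0.03
```

{"name": "arm_command", "arguments": {"rows": [{"dx":-0.9,"dy":0.9,"dz":0,"wx":0,"wy":0,"wz":0,"fingers":1},{"dx":-0.9,"dy":0.9,"dz":0,"wx":0,"wy":0,"wz":0,"fingers":1},{"dx":-0.9,"dy":0.9,"dz":0,"wx":0,"wy":0,"wz":0,"fingers":1},{"dx":-0.9,"dy":0.9,"dz":0,"wx":0,"wy":0,"wz":0,"fingers":1},{"dx":-0.9,"dy":0.9,"dz":0,"wx":0,"wy":0,"wz":0,"fingers":1},{"dx":-0.9,"dy":0.9,"dz":0,"wx":0,"wy":0,"wz":0,"fingers":1},{"dx":-0.9,"dy":0.9,"dz":0,"wx":0,"wy":0,"wz":0,"fingers":1},{"dx":-0.9,"dy":0.7,"dz":0,"wx":0,"wy":0,"wz":0,"fingers":1},{"dx":-1,"dy":0,"dz":0,"wx":0,"wy":0,"wz":0,"fingers":1},{"dx":-1,"dy":0,"dz":0,"wx":0,"wy":0,"wz":0,"fingers":1},{"dx":-1,"dy":0,"dz":0,"wx":0,"wy":0,"wz":0,"fingers":1},{"dx":-1,"dy":0,"dz":0,"wx":0,"wy":0,"wz":0,"fingers":1}]}}

```text
time: 3.1
tool_pos: [0.4799, 0.1859, 0.2183]
ee_rot: [0.693, 0.721, -0.0, -0.0]
ft_force: [0.3, -0.2, -0.4]
width: 0.0006
grasp_force: 0.0
```

```bash
python3 -c "
from h import *
go(s2w(10,-66,130),92.3)"
```

```text
t 3.1 pos [0.4799 0.1859 0.2183] stand [-325.6  -65.5  218.3] yaw 92.29 tilt [-0.001 -0.   ] w 0.0006 F [ 0.3 -0.2 -0.4] g 0.0
units [-8.39 -0.01  2.21] wz -0.0
```

{"name": "arm_command", "arguments": {"rows": [{"dx":-1,"dy":0,"dz":0,"wx":0,"wy":0,"wz":0,"fingers":1},{"dx":-1,"dy":0,"dz":0,"wx":0,"wy":0,"wz":0,"fingers":1},{"dx":-1,"dy":0,"dz":0,"wx":0,"wy":0,"wz":0,"fingers":1},{"dx":-1,"dy":0,"dz":0,"wx":0,"wy":0,"wz":0,"fingers":1},{"dx":-1,"dy":0,"dz":0,"wx":0,"wy":0,"wz":0,"fingers":1},{"dx":-1,"dy":0,"dz":0,"wx":0,"wy":0,"wz":0,"fingers":1},{"dx":-1,"dy":0,"dz":0,"wx":0,"wy":0,"wz":0,"fingers":1},{"dx":-0.8,"dy":0,"dz":0,"wx":0,"wy":0,"wz":0,"fingers":1},{"dx":-0.6,"dy":0,"dz":0,"wx":0,"wy":0,"wz":0,"fingers":1},{"dx":0,"dy":0,"dz":0,"wx":0,"wy":0,"wz":0,"fingers":1}]}}

```text
time: 4.35
tool_pos: [0.493, -0.1503, 0.2184]
ee_rot: [0.694, 0.72, -0.001, 0.0]
ft_force: [0.6, -0.2, 0.2]
width: 0.0001
grasp_force: 0.0
```

```bash
python3 -c "
from h import *
import pickle
s=r.snapshot('wrist'); pickle.dump(s,open('w1.pkl','wb')); cv2.imwrite('pics/w1.png',s['image'])
print(np.round(s['world_from_camera'],3).tolist(),s['fovy'])
go(s2w(10,-66,68),92.3)
for p in ((0,0,45),(13,0,65),(-13,0,65),(42,-66,88),(0,-116,112)): print(p,proj(s,s2w(*p)).round(0))"
```

```text
[[0.999, 0.035, 0.01, 0.491], [0.036, -0.955, -0.295, -0.067], [-0.001, 0.295, -0.955, 0.384], [0.0, 0.0, 0.0, 1.0]] 65.20633283103345
t 4.4 pos [ 0.4932 -0.1484  0.2183] stand [  9.  -65.6 218.3] yaw 92.2 tilt [-0.001  0.001] w 0.0005 F [0.6 0.6 0.5] g 0.0
units [-0.03 -0.01  3.76] wz -0.02
(0, 0, 45) [[342. 183.]]
(13, 0, 65) [[345. 200.]]
(-13, 0, 65) [[346. 174.]]
(42, -66, 88) [[279. 235.]]
(0, -116, 112) [[221. 200.]]
```

View pics/w1.png

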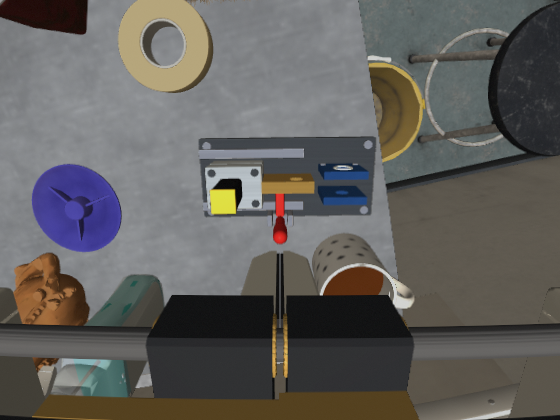

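The wrist view shows the cap at (223,201) and the catch tip at (280,235), both where predicted; the fingers are above the catch line and the way down is clear.

{"name": "arm_command", "arguments": {"rows": [{"dx":0,"dy":0,"dz":1,"wx":0,"wy":0,"wz":0,"fingers":1},{"dx":0,"dy":0,"dz":1,"wx":0,"wy":0,"wz":0,"fingers":1},{"dx":0,"dy":0,"dz":1,"wx":0,"wy":0,"wz":0,"fingers":1},{"dx":0,"dy":0,"dz":0.75,"wx":0,"wy":0,"wz":0,"fingers":1},{"dx":-0.5,"dy":0,"dz":0,"wx":0,"wy":0,"wz":0,"fingers":1},{"dx":-0.25,"dy":0,"dz":0,"wx":0,"wy":0,"wz":0,"fingers":1},{"dx":-0.25,"dy":0,"dz":0,"wx":0,"wy":0,"wz":0,"fingers":1},{"dx":-0.25,"dy":0,"dz":0.1,"wx":0,"wy":0,"wz":0,"fingers":1},{"dx":-0.2,"dy":0,"dz":0.15,"wx":0,"wy":0,"wz":0,"fingers":1},{"dx":-0.1,"dy":0,"dz":0.15,"wx":0,"wy":0,"wz":0,"fingers":1},{"dx":0,"dy":0,"dz":0,"wx":0,"wy":0,"wz":0,"fingers":1}]}}

```text
time: 5.78
tool_pos: [0.496, -0.2113, 0.0522]
ee_rot: [0.693, 0.721, -0.0, 0.0]
ft_force: [0.4, 0.0, -0.1]
width: 0.0004
grasp_force: 0.0
```

```bash
python3 -c "
from h import *
s=r.snapshot('top'); a=s['image'][170:290,290:410]; cv2.imwrite('pics/a2.png',cv2.resize(a,(480,480),interpolation=cv2.INTER_CUBIC))
for th in (.9,1.1,1.2,1.3): print(th,((proj(s,s2w(42+63*np.sin(th),-66,32+63*np.cos(th)))[0]-[290,170])*4).round(0))
st()"
```

```text
0.9 [325. 222.]
1.1 [334. 225.]
1.2 [337. 226.]
1.3 [339. 228.]
t 5.83 pos [ 0.4961 -0.2109  0.0524] stand [ 71.6 -65.3  52.4] yaw 92.26 tilt [-0.    -0.001] w 0.0006 F [0.5 1.4 0.1] g 0.0
```

{"name": "arm_command", "arguments": {"rows": [{"dx":-0.05,"dy":0,"dz":0.08,"wx":0,"wy":0,"wz":0,"fingers":1},{"dx":0,"dy":0,"dz":0,"wx":0,"wy":0,"wz":0,"fingers":1},{"dx":0.1,"dy":0,"dz":-0.8,"wx":0,"wy":0,"wz":0,"fingers":1},{"dx":0.1,"dy":0,"dz":-1,"wx":0,"wy":0,"wz":0,"fingers":1},{"dx":0.5,"dy":-0.4,"dz":-1,"wx":0,"wy":0,"wz":0,"fingers":0.2},{"dx":0.6,"dy":-0.4,"dz":-1,"wx":0,"wy":0,"wz":0,"fingers":0.2},{"dx":0.5,"dy":-0.45,"dz":0,"wx":0,"wy":0,"wz":0,"fingers":0.2},{"dx":0,"dy":0,"dz":0,"wx":0,"wy":0,"wz":0,"fingers":0.2}]}}

```text
time: 6.82
tool_pos: [0.4424, -0.141, 0.2019]
ee_rot: [0.692, 0.722, 0.0, -0.0]
ft_force: [0.0, -0.6, -0.5]
width: 0.0348
grasp_force: 0.0
```

```bash
python3 -c "
from h import *
s=r.snapshot('wrist'); cv2.imwrite('pics/w2.png',s['image'])
for th in (1,1.1,1.2,1.3): print(th,proj(s,s2w(42+63*np.sin(th),-66,32+63*np.cos(th)))[0].round(0))
h=cv2.cvtColor(s['image'],cv2.COLOR_BGR2HSV)
m=cv2.inRange(h,(22,150,120),(35,255,255)); m[:100]=0; k,_,stt,c=cv2.connectedComponentsWithStats(m); 
for i in range(1,k):
  if stt[i,4]>100: print(stt[i],c[i],onz(s,c[i],.112),w2s(onz(s,c[i],.112)))
go(s2w(-0,-116,80),92.3)"
```

```text
1 [327. 291.]
1.1 [326. 291.]
1.2 [325. 291.]
1.3 [324. 289.]
[268 207  26  26 664] [280.40361446 219.34939759] [ 0.44373057 -0.14220075  0.112     ] [   0.84296151 -114.85700117  112.        ]
t 6.88 pos [ 0.4434 -0.1422  0.2017] stand [   0.8 -115.2  201.7] yaw 92.35 tilt [ 0.001 -0.   ] w 0.0358 F [-0.6 -0.2 -0.8] g 0.0
units [ 0.02 -0.02  3.04] wz 0.01
```

View pics/w2.png

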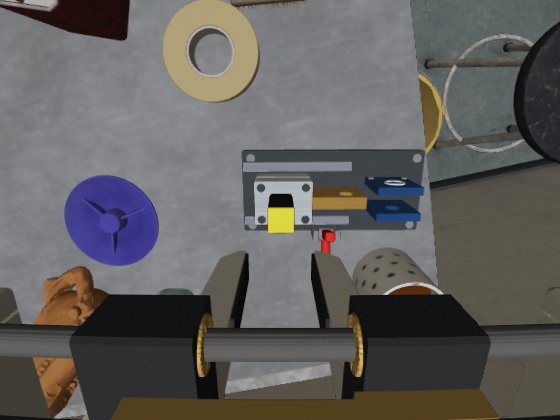

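The wrist view shows the catch tipped (bar upright at (327,237)), the cap at (280,219), the tongue hole at (346,194) and the fork at (394,198). The fingers straddle the post.

{"name": "arm_command", "arguments": {"rows": [{"dx":0,"dy":0,"dz":1,"wx":0,"wy":0,"wz":0,"fingers":0.2},{"dx":0,"dy":0,"dz":1,"wx":0,"wy":0,"wz":0,"fingers":0.2},{"dx":0,"dy":0,"dz":1,"wx":0,"wy":0,"wz":0,"fingers":0.2},{"dx":0,"dy":0,"dz":0,"wx":0,"wy":0,"wz":0,"fingers":1},{"dx":0,"dy":0,"dz":0,"wx":0,"wy":0,"wz":0,"fingers":1},{"dx":0,"dy":0,"dz":0,"wx":0,"wy":0,"wz":0,"fingers":1},{"dx":0,"dy":0.3,"dz":0,"wx":0,"wy":0,"wz":0,"fingers":1},{"dx":0,"dy":0.4,"dz":0,"wx":0,"wy":0,"wz":0,"fingers":1},{"dx":0,"dy":0.4,"dz":0,"wx":0,"wy":0,"wz":0,"fingers":1},{"dx":0,"dy":0.15,"dz":0,"wx":0,"wy":0,"wz":0,"fingers":1},{"dx":0,"dy":0,"dz":0,"wx":0,"wy":0,"wz":0,"fingers":1}]}}

```text
time: 8.25
tool_pos: [0.4948, -0.1411, 0.082]
ee_rot: [0.693, 0.721, 0.0, 0.002]
ft_force: [1.8, -2.5, -3.9]
width: 0.0222
grasp_force: 30.0
```

```bash
python3 -c "
from h import *
import pickle
s=r.snapshot('wrist');t=r.snapshot('top');pickle.dump((s,t),open('w3.pkl','wb')); 
a=t['image'][170:290,290:370];b=s['image'][140:260,240:440]
cv2.imwrite('pics/w3.png',np.hstack([cv2.resize(a,(400,600),interpolation=cv2.INTER_CUBIC)[:240],cv2.resize(b,(400,240),interpolation=cv2.INTER_CUBIC)]))
go(s2w(-0,-66,80),92.3)"
```

```text
t 8.35 pos [ 0.4943 -0.1411  0.082 ] stand [  1.8 -64.3  82. ] yaw 92.28 tilt [ 0.002 -0.001] w 0.0217 F [ 2.  -4.1 -3.7] g 30.002252217382193
units [ 0.04 -0.04  0.05] wz -0.0
```

View pics/w3.png

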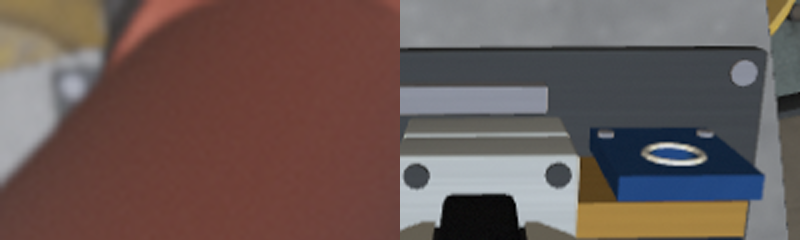

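The right half (2x, offset 240,140) shows the block's front edge at x≈329 and the fork cheek's top face spanning x≈346–421 at row ≈234. I'll get sub-millimetre alignment from these edges relative to each other.

```bash
python3 -c "
from h import *
import pickle
s,t=pickle.load(open('w3.pkl','rb')); im=s['image'].astype(int)
for v in (226,229,232,235,238): print(v,[(u,*im[v,u]) for u in list(range(326,333))+list(range(344,354))+list(range(417,426))])
for y in(-33.3,): pass
for P in((-17,-22,65),(-17,22,65),(-9,-22,65),(-9,22,65),(-15,-33.3,60),(0,-33.3,60)): print(P,proj(s,s2w(*P))[0].round(1))
"
```

```text
226 [(326, np.int64(193), np.int64(188), np.int64(179)), (327, np.int64(190), np.int64(187), np.int64(179)), (328, np.int64(174), np.int64(178), np.int64(176)), (329, np.int64(151), np.int64(162), np.int64(164)), (330, np.int64(31), np.int64(65), np.int64(88)), (331, np.int64(31), np.int64(65), np.int64(88)), (332, np.int64(30), np.int64(64), np.int64(88)), (344, np.int64(53), np.int64(32), np.int64(16)), (345, np.int64(54), np.int64(33), np.int64(18)), (346, np.int64(53), np.int64(32), np.int64(15)), (347, np.int64(53), np.int64(32), np.int64(17)), (348, np.int64(56), np.int64(32), np.int64(17)), (349, np.int64(58), np.int64(35), np.int64(18)), (350, np.int64(58), np.int64(35), np.int64(18)), (351, np.int64(57), np.int64(35), np.int64(17)), (352, np.int64(58), np.int64(35), np.int64(16)), (353, np.int64(58), np.int64(35), np.int64(17)), (417, np.int64(58), np.int64(36), np.int64(17)), (418, np.int64(58), np.int64(35), np.int64(15)), (419, np.int64(61), np.int64(40), np.int64(23)), (420, np.int64(84), np.int64(72), np.int64(63)), (421, np.int64(117), np.int64(110), np.int64(106)), (4
[... 4924 characters left out ...]
2), np.int64(35)), (353, np.int64(127), np.int64(70), np.int64(35)), (417, np.int64(129), np.int64(73), np.int64(36)), (418, np.int64(129), np.int64(73), np.int64(36)), (419, np.int64(130), np.int64(72), np.int64(37)), (420, np.int64(131), np.int64(83), np.int64(55)), (421, np.int64(137), np.int64(117), np.int64(106)), (422, np.int64(141), np.int64(138), np.int64(136)), (423, np.int64(140), np.int64(137), np.int64(135)), (424, np.int64(141), np.int64(138), np.int64(135)), (425, np.int64(140), np.int64(137), np.int64(134))]
(-17, -22, 65) [349.3 225.9]
(-17, 22, 65) [422.6 225.7]
(-9, -22, 65) [348.5 238.5]
(-9, 22, 65) [420.9 238.2]
(-15, -33.3, 60) [328.9 226.2]
(0, -33.3, 60) [327.8 249. ]
```

{"name": "arm_command", "arguments": {"rows": [{"dx":0,"dy":-0.05,"dz":0,"wx":0,"wy":0,"wz":0,"fingers":1},{"dx":0,"dy":0,"dz":0,"wx":0,"wy":0,"wz":0,"fingers":1},{"dx":0,"dy":0,"dz":0,"wx":0,"wy":0,"wz":0,"fingers":1}]}}

```text
time: 8.72
tool_pos: [0.4915, -0.1412, 0.0819]
ee_rot: [0.693, 0.721, 0.0, 0.001]
ft_force: [0.1, -4.9, -0.7]
width: 0.0216
grasp_force: 30.0
```

```bash
cat >> h.py <<'E'
def edges(s):
    im=s['image'].astype(int); v=232
    def cross(f,lo,hi,th):
        for u in range(lo,hi):
            a,b=f[u],f[u+1]
            if (a-th)*(b-th)<=0 and a!=b: return u+(th-a)/(b-a)
    red=im[v,:,2]; blue=im[v,:,0]
    print("block",cross(red,318,340,135),"L",cross(blue,342,358,92),"R",cross(red,405,430,85), "pred",[proj(s,s2w(*P))[0].round(1).tolist() for P in((-13,-35,60),(-13,-22,65),(-13,22,65))])
E
python3 -c "
from h import *
s=r.snapshot('wrist');edges(s)
st()"
```

```text
block 323.3061224489796 L 354.3269230769231 R 426.7042253521127 pred [[331.4, 229.4], [354.5, 232.3], [427.3, 232.0]]
t 8.78 pos [ 0.4915 -0.1412  0.0819] stand [  1.8 -67.1  81.9] yaw 92.26 tilt [ 0.001 -0.001] w 0.0222 F [ 0.1 -4.4 -0.5] g 29.994164742529392
```

```bash
python3 -c "
from h import *
import pickle
s0,_=pickle.load(open('w3.pkl','rb')); s=r.snapshot('wrist')
for a in (s0,s):
  for v in(226,236): print(v,a['image'][v,318:334,2].tolist())
  print(proj(a,[s2w(-13,-36,60),s2w(-13,-34,60),s2w(-13,-32,60)]).round(1).tolist())
edges(s0);edges(s);st()"
```

```text
226 [66, 66, 66, 65, 67, 66, 69, 113, 179, 179, 176, 164, 88, 88, 88, 89]
236 [184, 184, 184, 184, 184, 185, 184, 184, 184, 183, 176, 90, 88, 88, 89, 89]
[[324.3, 229.4], [327.6, 229.3], [330.9, 229.3]]
226 [66, 65, 67, 65, 66, 66, 68, 113, 179, 178, 176, 174, 69, 88, 87, 87]
236 [183, 183, 184, 183, 183, 184, 184, 184, 183, 182, 177, 113, 88, 89, 89, 89]
[[329.7, 229.4], [333.0, 229.4], [336.3, 229.4]]
block 322.8225806451613 L 348.8378378378378 R 421.19565217391306 pred [[325.9, 229.4], [348.9, 232.2], [421.8, 232.0]]
block 323.3333333333333 L 354.3207547169811 R 426.69444444444446 pred [[331.4, 229.4], [354.5, 232.3], [427.3, 232.1]]
t 8.82 pos [ 0.4916 -0.1412  0.0819] stand [  1.7 -67.   81.9] yaw 92.26 tilt [ 0.001 -0.001] w 0.0218 F [-0.1 -4.5  1.1] g 29.99404326081276
```

{"name": "arm_command", "arguments": {"rows": [{"dx":0,"dy":0.03,"dz":0,"wx":0,"wy":0,"wz":0,"fingers":1},{"dx":0,"dy":0,"dz":0,"wx":0,"wy":0,"wz":0,"fingers":1},{"dx":0,"dy":0,"dz":0,"wx":0,"wy":0,"wz":0,"fingers":1}]}}

```text
time: 9.2
tool_pos: [0.4924, -0.1411, 0.0819]
ee_rot: [0.693, 0.721, -0.0, 0.0]
ft_force: [-0.1, -5.2, 2.9]
width: 0.0222
grasp_force: 30.0
```

```bash
python3 -c "
from h import *
s=r.snapshot('wrist');edges(s)
print(s['image'][236,324:332,2],s['image'][226,324:332,2],proj(s,s2w(-13,-35,60)))
st()"
```

```text
block 323.44736842105266 L 353.0 R 425.462962962963 pred [[330.0, 229.5], [353.0, 232.3], [425.9, 232.1]]
[183 184 183 182 177 125  89  89] [ 68 114 179 178 176 177  69  86] [[329.98288797 229.45645682]]
t 9.25 pos [ 0.4924 -0.1411  0.0819] stand [  1.7 -66.2  81.9] yaw 92.25 tilt [ 0.    -0.001] w 0.0219 F [-0.9 -5.3  3.4] g 29.99474622309208
```

{"name": "arm_command", "arguments": {"rows": [{"dx":0,"dy":0,"dz":0,"wx":0,"wy":0,"wz":0,"fingers":0.2},{"dx":0,"dy":0,"dz":0,"wx":0,"wy":0,"wz":0,"fingers":0.2},{"dx":0,"dy":0,"dz":0,"wx":0,"wy":0,"wz":0,"fingers":0.2},{"dx":0,"dy":0,"dz":-0.7,"wx":0,"wy":0,"wz":0,"fingers":0.2},{"dx":0,"dy":0,"dz":-1,"wx":0,"wy":0,"wz":0,"fingers":0.2},{"dx":0,"dy":0,"dz":-1,"wx":0,"wy":0,"wz":0,"fingers":0.2},{"dx":0,"dy":0,"dz":-0.3,"wx":0,"wy":0,"wz":0,"fingers":0.2},{"dx":0,"dy":0,"dz":0,"wx":0,"wy":0,"wz":0,"fingers":0.2},{"dx":0,"dy":0,"dz":0,"wx":0,"wy":0,"wz":0,"fingers":0.2}]}}

```text
time: 10.38
tool_pos: [0.4915, -0.1398, 0.1999]
ee_rot: [0.693, 0.721, -0.001, -0.002]
ft_force: [-0.5, 0.3, -0.8]
width: 0.037
grasp_force: 0.0
```

```bash
cat >> h.py <<'E'
def cap(s):
    m=cv2.inRange(cv2.cvtColor(s['image'],cv2.COLOR_BGR2HSV),(22,150,120),(35,255,255)); m[:100]=0
    k,_,q,c=cv2.connectedComponentsWithStats(m)
    for i in range(1,k):
        if q[i,4]>150 and q[i,4]<1500: print("cap",q[i],w2s(onz(s,c[i],.112)).round(2))
def fork(s,box):
    h=s['image'].astype(int); m=((h[:,:,0]>110)&(h[:,:,1]<90)&(h[:,:,2]<55)).astype(np.uint8)
    mm=np.zeros_like(m);x0,y0,x1,y1=box;mm[y0:y1,x0:x1]=m[y0:y1,x0:x1]
    k,_,q,c=cv2.connectedComponentsWithStats(mm)
    for i in range(1,k):
        if q[i,4]>60: print("fork top",q[i],c[i].round(1),w2s(onz(s,c[i],.065)).round(2))
E
python3 -c "
from h import *
import pickle
s=r.snapshot('wrist');pickle.dump(s,open('w4.pkl','wb'))
cap(s); fork(s,(300,130,450,290)); cv2.imwrite('pics/w4.png',s['image']);st()"
```

```text
cap [268 207  27  26 683] [  0.88 -65.69 112.  ]
fork top [328 187  46   8 346] [350.9 190.4] [-12.17   0.11  65.  ]
fork top [327 214  45   7 311] [348.7 217. ] [14.05 -0.28 65.  ]
t 10.43 pos [ 0.4915 -0.1399  0.1999] stand [  0.5 -67.  199.9] yaw 92.29 tilt [-0.003  0.001] w 0.0371 F [ 0.2 -0.4 -0.3] g 0.0
```

{"name": "arm_command", "arguments": {"rows": [{"dx":1,"dy":0,"dz":0,"wx":0,"wy":0,"wz":0,"fingers":0},{"dx":1,"dy":0,"dz":0,"wx":0,"wy":0,"wz":0,"fingers":0},{"dx":1,"dy":-0.1,"dz":0,"wx":0,"wy":0,"wz":0,"fingers":0},{"dx":1,"dy":-0.1,"dz":0,"wx":0,"wy":0,"wz":0,"fingers":0},{"dx":1,"dy":-0.1,"dz":0,"wx":0,"wy":0,"wz":0,"fingers":0},{"dx":1,"dy":-0.1,"dz":0,"wx":0,"wy":0,"wz":0,"fingers":0},{"dx":1,"dy":-0.1,"dz":0,"wx":0,"wy":0,"wz":0,"fingers":0},{"dx":1,"dy":-0.1,"dz":0,"wx":0,"wy":0,"wz":0,"fingers":0},{"dx":0,"dy":0,"dz":0.5,"wx":0,"wy":0,"wz":-1,"fingers":0},{"dx":0,"dy":0,"dz":0,"wx":0,"wy":0,"wz":0,"fingers":0},{"dx":0,"dy":0,"dz":0,"wx":0,"wy":0,"wz":0,"fingers":0}]}}

```text
time: 11.8
tool_pos: [0.4559, 0.1774, 0.1813]
ee_rot: [0.655, 0.755, -0.001, 0.0]
ft_force: [0.2, 0.3, -0.0]
width: 0.0461
grasp_force: 0.0
```

```bash
cat >> h.py <<'E'
def pin(s):
    h=cv2.cvtColor(s['image'],cv2.COLOR_BGR2HSV); m=cv2.inRange(h,(8,180,120),(18,255,255))
    k,l,q,c=cv2.connectedComponentsWithStats(m); i=1+np.argmax(q[1:,4]); print(q[i],c[i])
    return cv2.minAreaRect(np.argwhere(l==i)[:,::-1].astype(np.float32))
E
python3 -c "
from h import *
s=r.snapshot('wrist'); cv2.imwrite('pics/w5.png',s['image']); print(pin(s)); st()
d=np.array([.1413,-.99,0]);o=np.array([.4622,.1417,.04])
for x,z in((65,0),(0,14),(-6,9),(-51,9),(-36,0)): print(x,proj(s,o+d*x/1e3+[0,0,z/1e3]).round(1))"
```

```text
[270 186  21  47 891] [280.44444444 209.4040404 ]
((280.0, 209.0), (46.0, 20.0), 90.0)
t 11.85 pos [0.4562 0.1775 0.1816] stand [-318.1  -89.5  181.6] yaw 98.12 tilt [ 0. -0.] w 0.0469 F [-0.   0.4  0.2] g 0.0
65 [[280.1 293.2]]
0 [[280.2 241.5]]
-6 [[280.2 233.7]]
-51 [[280.2 188.4]]
-36 [[280.2 201.4]]
```

View pics/w5.png

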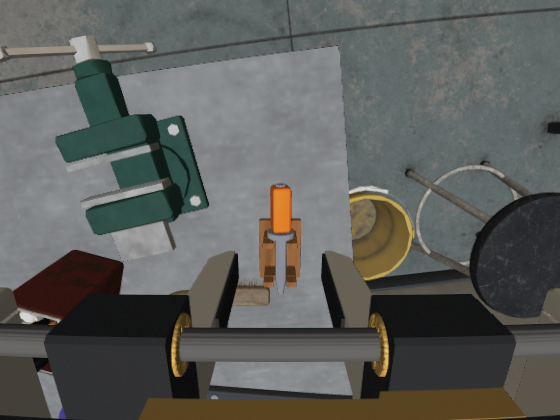

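The wrist view shows the orange handle at u=280, rows 186–233, square with the tool and 1–2 px from prediction. The fingers have a clear way down beside it.

{"name": "arm_command", "arguments": {"rows": [{"dx":0.03,"dy":0.02,"dz":1,"wx":0,"wy":0,"wz":0,"fingers":0},{"dx":0,"dy":0,"dz":1,"wx":0,"wy":0,"wz":0,"fingers":0},{"dx":0,"dy":0,"dz":1,"wx":0,"wy":0,"wz":0,"fingers":0},{"dx":0,"dy":0,"dz":0.5,"wx":0,"wy":0,"wz":0,"fingers":0},{"dx":0,"dy":0,"dz":0.4,"wx":0,"wy":0,"wz":0,"fingers":0},{"dx":0,"dy":0,"dz":0,"wx":0,"wy":0,"wz":0,"fingers":0},{"dx":0,"dy":0,"dz":0,"wx":0,"wy":0,"wz":0,"fingers":1},{"dx":0,"dy":0,"dz":0,"wx":0,"wy":0,"wz":0,"fingers":1},{"dx":0,"dy":0,"dz":0,"wx":0,"wy":0,"wz":0,"fingers":1},{"dx":0,"dy":0,"dz":0,"wx":0,"wy":0,"wz":0,"fingers":1}]}}

```text
time: 13.1
tool_pos: [0.4565, 0.1797, 0.0258]
ee_rot: [0.654, 0.756, 0.0, 0.0]
ft_force: [-0.3, -0.1, 1.3]
width: 0.0177
grasp_force: 29.9
```

```bash
python3 -c "
from h import *
st()"
```

```text
t 13.1 pos [0.4565 0.1797 0.0258] stand [-320.3  -89.1   25.8] yaw 98.29 tilt [0. 0.] w 0.0177 F [-0.3 -0.1  1.3] g 29.906641244888306
```

{"name": "arm_command", "arguments": {"rows": [{"dx":0,"dy":0,"dz":-0.5,"wx":0,"wy":0,"wz":0,"fingers":1},{"dx":0,"dy":0,"dz":-1,"wx":0,"wy":0,"wz":0,"fingers":1},{"dx":0,"dy":0,"dz":-1,"wx":0,"wy":0,"wz":0,"fingers":1},{"dx":0,"dy":0,"dz":0,"wx":0,"wy":0,"wz":1,"fingers":1},{"dx":-0.8,"dy":0.4,"dz":0,"wx":0,"wy":0,"wz":0,"fingers":1},{"dx":-0.9,"dy":0.45,"dz":0,"wx":0,"wy":0,"wz":0,"fingers":1},{"dx":-0.9,"dy":0.45,"dz":0,"wx":0,"wy":0,"wz":0,"fingers":1},{"dx":-0.9,"dy":0.45,"dz":0,"wx":0,"wy":0,"wz":0,"fingers":1},{"dx":-0.9,"dy":0.45,"dz":0,"wx":0,"wy":0,"wz":0,"fingers":1},{"dx":0,"dy":0,"dz":0,"wx":0,"wy":0,"wz":0,"fingers":1},{"dx":0,"dy":0,"dz":0,"wx":0,"wy":0,"wz":0,"fingers":1}]}}

```text
time: 14.48
tool_pos: [0.5506, 0.0081, 0.1251]
ee_rot: [0.693, 0.721, -0.0, -0.001]
ft_force: [0.0, -0.4, -0.3]
width: 0.0177
grasp_force: 29.9
```

```bash
python3 -c "
from h import *
import pickle
S={n:r.snapshot(n) for n in('wrist','top','scene')};pickle.dump(S,open('s6.pkl','wb'))
s=S['wrist'];print(pin(s)); q,M=st()
cap(s);fork(s,(150,100,450,420))
go(s2w(-140,0,120),92.3)
T=S['top'];C=S['scene']
o=q['tool_pos']+np.array([0,0,.0142]);dx=-M[:,0]
for x in(65,0,-51): print(x,'w',proj(s,o+dx*(x+36)/1e3).round(1),'sc',proj(C,o+dx*(x+36)/1e3).round(1))
a=s['image'][170:420,190:450];c=C['image'][130:250,240:360]
cv2.imwrite('pics/w6.png',np.hstack([cv2.resize(a,(390,375)),cv2.resize(c,(375,375),interpolation=cv2.INTER_CUBIC)]))"
```

```text
[ 262  263   36   65 2210] [279.11764706 294.87058824]
((279.4999694824219, 294.9999694824219), (34.99999237060547, 63.99999237060547), 0.0)
t 14.62 pos [0.5507 0.009  0.1253] stand [-146.    -1.9  125.3] yaw 92.43 tilt [-0.001  0.001] w 0.0179 F [-0.3  0.7 -1.2] g 29.905690848827362
fork top [257 372  11   6  66] [262.  374.5] [-12.92 -16.64  65.  ]
fork top [290 372  17   7 107] [298.3 374.7] [-12.8   14.59  65.  ]
fork top [289 395  17   4  68] [297.  396.5] [11.81 13.95 65.  ]
t 14.62 pos [0.5507 0.009  0.1253] stand [-146.    -1.9  125.3] yaw 92.43 tilt [-0.001  0.001] w 0.0179 F [-0.3  0.7 -1.2] g 29.905690848827362
units [-0.15  0.05  0.13] wz 0.02
65 w [[279.2 424. ]] sc [[278.7 169.7]]
0 w [[278.9 337.2]] sc [[260.4 188. ]]
-51 w [[278.7 252.3]] sc [[245.  203.4]]
```

View pics/w6.png

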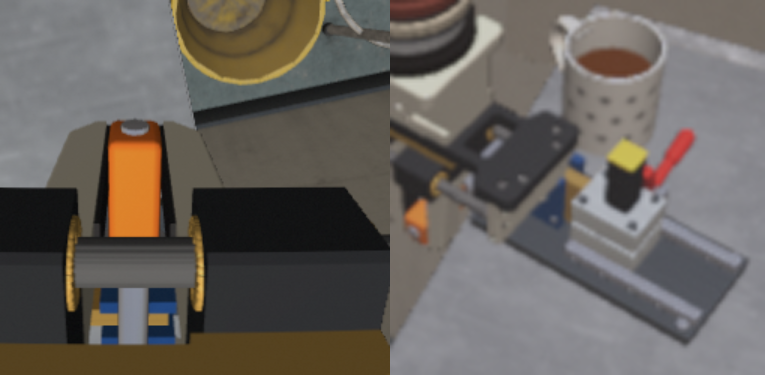

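The left crop shows the handle held straight between the fingers (centre u≈279) with the shank pointing at the fork beyond it. The right crop shows the catch open, mug untouched, block near the fork.

{"name": "arm_command", "arguments": {"rows": [{"dx":0,"dy":0.04,"dz":1,"wx":0,"wy":0,"wz":0,"fingers":1},{"dx":0,"dy":0,"dz":1,"wx":0,"wy":0,"wz":0,"fingers":1},{"dx":0,"dy":0,"dz":0.36,"wx":0,"wy":0,"wz":0,"fingers":1},{"dx":0,"dy":0,"dz":0,"wx":0,"wy":0,"wz":0,"fingers":1},{"dx":0,"dy":0,"dz":0,"wx":0,"wy":0,"wz":0,"fingers":1},{"dx":0,"dy":0,"dz":0,"wx":0,"wy":0,"wz":0,"fingers":1}]}}

```text
time: 15.38
tool_pos: [0.554, 0.0074, 0.0324]
ee_rot: [0.693, 0.721, 0.001, 0.001]
ft_force: [-0.7, 0.4, -1.6]
width: 0.0179
grasp_force: 29.9
```

```bash
python3 -c "
from h import *
import pickle
s=r.snapshot('wrist');t=r.snapshot('scene');pickle.dump((s,t),open('s7.pkl','wb'))
q,M=st();go(s2w(-146,-.4,30.8),92.3)
o=q['tool_pos']+np.array([0,0,.0142]);dx=-M[:,0]
for x in(65,0,-51): print(x,'w',proj(s,o+dx*(x+36)/1e3).round(1),'sc',proj(t,o+dx*(x+36)/1e3).round(1))
for z in(45,65): print('fork',proj(s,s2w(-17,-.4,z)))
cv2.imwrite('pics/w7.png',cv2.resize(t['image'][140:240,230:350],(600,500),interpolation=cv2.INTER_CUBIC))"
```

```text
t 15.47 pos [0.5536 0.0074 0.032 ] stand [-144.2    0.9   32. ] yaw 92.29 tilt [0.002 0.   ] w 0.0178 F [ 0.1  0.5 -0.3] g 29.905638098716736
t 15.47 pos [0.5536 0.0074 0.032 ] stand [-144.2    0.9   32. ] yaw 92.29 tilt [0.002 0.   ] w 0.0178 F [ 0.1  0.5 -0.3] g 29.905638098716736
units [ 0.05 -0.03  0.03] wz -0.0
65 w [[278.1 424.3]] sc [[278.1 196.4]]
0 w [[278. 338.]] sc [[261.2 214.2]]
-51 w [[277.9 253.5]] sc [[247.1 229. ]]
fork [[276.16283722 451.68695777]]
fork [[275.95424477 483.40348264]]
```

View pics/w7.png

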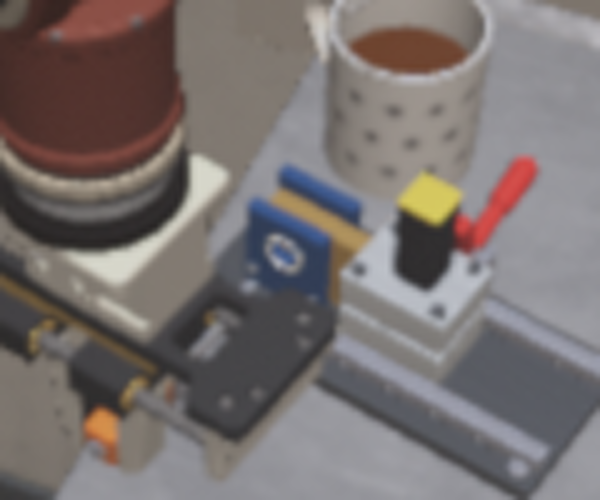

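The scene view shows the fork's hole at crop (283,253), the body plate lower than but clear of the post, and the catch still open. Small correction, then the nose goes into the first cheek.

{"name": "arm_command", "arguments": {"rows": [{"dx":0,"dy":-0.03,"dz":0.03,"wx":0,"wy":0,"wz":0,"fingers":1},{"dx":-0.3,"dy":0,"dz":0,"wx":0,"wy":0,"wz":0,"fingers":1},{"dx":-0.3,"dy":0,"dz":0,"wx":0,"wy":0,"wz":0,"fingers":1},{"dx":-0.15,"dy":0,"dz":0,"wx":0,"wy":0,"wz":0,"fingers":1},{"dx":-0.15,"dy":0,"dz":0,"wx":0,"wy":0,"wz":0,"fingers":1},{"dx":0,"dy":0,"dz":0,"wx":0,"wy":0,"wz":0,"fingers":1},{"dx":0,"dy":0,"dz":0,"wx":0,"wy":0,"wz":0,"fingers":1}]}}

```text
time: 16.35
tool_pos: [0.5531, -0.0282, 0.0298]
ee_rot: [0.693, 0.721, 0.0, -0.0]
ft_force: [0.2, 0.5, -0.4]
width: 0.0177
grasp_force: 29.9
```

```bash
python3 -c "
from h import *
go(s2w(-108,-.4,30.8),92.3)"
```

```text
t 16.35 pos [ 0.5531 -0.0282  0.0298] stand [-108.6   -1.    29.8] yaw 92.31 tilt [-0.  0.] w 0.0177 F [ 0.2  0.5 -0.4] g 29.90561753511429
units [-0.02  0.01 -0.02] wz 0.0
```

{"name": "arm_command", "arguments": {"rows": [{"dx":0,"dy":0.01,"dz":-0.02,"wx":0,"wy":0,"wz":0,"fingers":1},{"dx":-0.15,"dy":0,"dz":0,"wx":0,"wy":0,"wz":0,"fingers":1},{"dx":-0.15,"dy":0,"dz":0,"wx":0,"wy":0,"wz":0,"fingers":1},{"dx":-0.15,"dy":0,"dz":0,"wx":0,"wy":0,"wz":0,"fingers":1},{"dx":0,"dy":0,"dz":0,"wx":0,"wy":0,"wz":0,"fingers":1},{"dx":0,"dy":0,"dz":0,"wx":0,"wy":0,"wz":0,"fingers":1}]}}

```text
time: 17.1
tool_pos: [0.5543, -0.0465, 0.0306]
ee_rot: [0.693, 0.721, 0.0, -0.0]
ft_force: [0.2, -0.2, -1.1]
width: 0.0175
grasp_force: 29.9
```

```bash
python3 -c "
from h import *
go(s2w(-91,-.4,30.8),92.3)"
```

```text
t 17.1 pos [ 0.5543 -0.0465  0.0306] stand [-90.3  -0.6  30.6] yaw 92.28 tilt [-0.  0.] w 0.0175 F [ 0.2 -0.2 -1.1] g 29.905582666397095
units [ 0.02  0.   -0.  ] wz -0.0
```

{"name": "arm_command", "arguments": {"rows": [{"dx":-0.15,"dy":0,"dz":0,"wx":0,"wy":0,"wz":0,"fingers":1},{"dx":-0.15,"dy":0,"dz":0,"wx":0,"wy":0,"wz":0,"fingers":1},{"dx":-0.15,"dy":0,"dz":0,"wx":0,"wy":0,"wz":0,"fingers":1},{"dx":-0.15,"dy":0,"dz":0,"wx":0,"wy":0,"wz":0,"fingers":1},{"dx":0,"dy":0,"dz":0,"wx":0,"wy":0,"wz":0,"fingers":1},{"dx":0,"dy":0,"dz":0,"wx":0,"wy":0,"wz":0,"fingers":1}]}}

```text
time: 17.85
tool_pos: [0.5552, -0.0704, 0.0306]
ee_rot: [0.693, 0.721, 0.0, -0.0]
ft_force: [0.5, 0.6, -0.6]
width: 0.0175
grasp_force: 29.9
```

```bash
python3 -c "
from h import *
go(s2w(-53,-.4,30.8),92.3)"
```

```text
t 17.85 pos [ 0.5552 -0.0704  0.0306] stand [-66.4  -0.6  30.6] yaw 92.29 tilt [-0.  0.] w 0.0175 F [ 0.5  0.6 -0.6] g 29.905714094638824
units [-0.33  0.   -0.01] wz -0.0
```

{"name": "arm_command", "arguments": {"rows": [{"dx":-0.15,"dy":0,"dz":0,"wx":0,"wy":0,"wz":0,"fingers":1},{"dx":-0.1,"dy":0,"dz":0,"wx":0,"wy":0,"wz":0,"fingers":1},{"dx":-0.03,"dy":0,"dz":0,"wx":0,"wy":0,"wz":0,"fingers":1},{"dx":0,"dy":0,"dz":0,"wx":0,"wy":0,"wz":0,"fingers":1}]}}

```text
time: 18.35
tool_pos: [0.5557, -0.0819, 0.0307]
ee_rot: [0.693, 0.721, -0.0, 0.0]
ft_force: [-0.2, 0.3, 0.1]
width: 0.0176
grasp_force: 29.9
```

```bash
python3 -c "
from h import *
go(s2w(-53,-.4,30.8),92.3)"
```

```text
t 18.35 pos [ 0.5557 -0.0819  0.0307] stand [-54.9  -0.5  30.7] yaw 92.28 tilt [ 0. -0.] w 0.0176 F [-0.2  0.3  0.1] g 29.905647933483124
units [-0.05  0.   -0.  ] wz -0.0
```

{"name": "arm_command", "arguments": {"rows": [{"dx":-0.04,"dy":0,"dz":0,"wx":0,"wy":0,"wz":0,"fingers":1},{"dx":-0.04,"dy":0,"dz":0,"wx":0,"wy":0,"wz":0,"fingers":1},{"dx":0,"dy":0,"dz":0,"wx":0,"wy":0,"wz":0,"fingers":1}]}}

```text
time: 18.73
tool_pos: [0.5556, -0.0821, 0.0307]
ee_rot: [0.692, 0.722, 0.001, -0.002]
ft_force: [-0.5, 4.9, 2.6]
width: 0.0178
grasp_force: 29.9
```

```bash
python3 -c "
from h import *
go(s2w(-53,-.4,30.8),92.3)"
```

```text
t 18.73 pos [ 0.5556 -0.0821  0.0307] stand [-54.7  -0.7  30.7] yaw 92.41 tilt [-0.001  0.004] w 0.0178 F [-0.5  4.9  2.6] g 29.909358322620392
units [-0.04  0.01 -0.  ] wz 0.02
```

{"name": "arm_command", "arguments": {"rows": [{"dx":-0.06,"dy":0,"dz":0,"wx":0,"wy":0,"wz":0,"fingers":1},{"dx":0,"dy":0,"dz":0,"wx":0,"wy":0,"wz":0,"fingers":1}]}}

```text
time: 18.98
tool_pos: [0.5555, -0.0822, 0.0308]
ee_rot: [0.691, 0.722, 0.002, -0.003]
ft_force: [-0.5, 7.9, 3.9]
width: 0.018
grasp_force: 29.9
```

```bash
python3 -c "
from h import *
import pickle
st()
s=r.snapshot('scene');t=r.snapshot('top')
a=s['image'][140:240,230:350];b=t['image'][170:290,270:390]
cv2.imwrite('pics/w8.png',np.hstack([cv2.resize(a,(480,400),interpolation=cv2.INTER_CUBIC),cv2.resize(b,(300,400),interpolation=cv2.INTER_CUBIC)]))"
```

```text
t 18.98 pos [ 0.5555 -0.0822  0.0308] stand [-54.6  -0.8  30.8] yaw 92.5 tilt [-0.002  0.007] w 0.018 F [-0.5  7.9  3.9] g 29.911794662475586
```

View pics/w8.png

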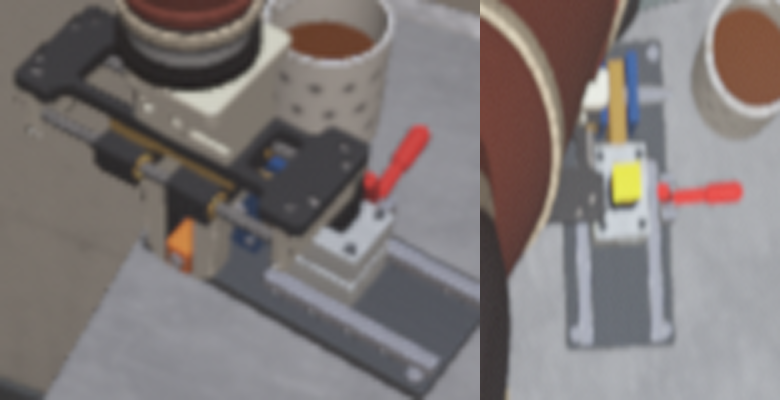

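The views show the catch lying open, carriage at the fork, gripper plate beside (not on) the post, and mug undisturbed; the tilt sign says the contact is at the pin's collar. Relax, release and rise.

{"name": "arm_command", "arguments": {"rows": [{"dx":0.1,"dy":0,"dz":0,"wx":0,"wy":0,"wz":0,"fingers":1},{"dx":0,"dy":0,"dz":0,"wx":0,"wy":0,"wz":0,"fingers":0},{"dx":0,"dy":0,"dz":0,"wx":0,"wy":0,"wz":0,"fingers":0},{"dx":0,"dy":0,"dz":0,"wx":0,"wy":0,"wz":0,"fingers":0},{"dx":0.1,"dy":0,"dz":-0.4,"wx":0,"wy":0,"wz":0,"fingers":0},{"dx":0,"dy":0,"dz":-1,"wx":0,"wy":0,"wz":0,"fingers":0},{"dx":0,"dy":0,"dz":-1,"wx":0,"wy":0,"wz":0,"fingers":0},{"dx":0,"dy":0,"dz":-1,"wx":0,"wy":0,"wz":0,"fingers":0},{"dx":0.5,"dy":0,"dz":-0.5,"wx":0,"wy":0,"wz":0,"fingers":0},{"dx":0,"dy":0,"dz":0,"wx":0,"wy":0,"wz":0,"fingers":0}]}}

```text
time: 20.32
tool_pos: [0.5561, -0.0577, 0.1891]
ee_rot: [0.692, 0.722, 0.002, 0.001]
ft_force: [0.2, 0.4, -0.8]
width: 0.0464
grasp_force: 0.0
```

```bash
python3 -c "
from h import *
st()
s=r.snapshot('wrist');cv2.imwrite('pics/w9.png',cv2.resize(s['image'][150:400,180:420],(720,750))[:600])
for x in (-17,-23): print(proj(s,s2w(x+1,0,45)))
p=pin(s); print(p)
for x in(-6,-51): print(x,proj(s,s2w(x-17+.9,0,54)))"
```

```text
t 20.32 pos [ 0.5561 -0.0577  0.1891] stand [-79.1   0.8 189.1] yaw 92.47 tilt [0.005 0.001] w 0.0464 F [ 0.2  0.4 -0.8] g 0.0
[[277.36244447 259.59995536]]
[[277.37057484 254.27872406]]
[268 211  20  45 834] [277.55395683 233.3705036 ]
((277.5, 233.0), (44.0, 19.0), 90.0)
-6 [[277.36050369 257.92443095]]
-51 [[277.42744099 215.10349168]]
```

View pics/w9.png

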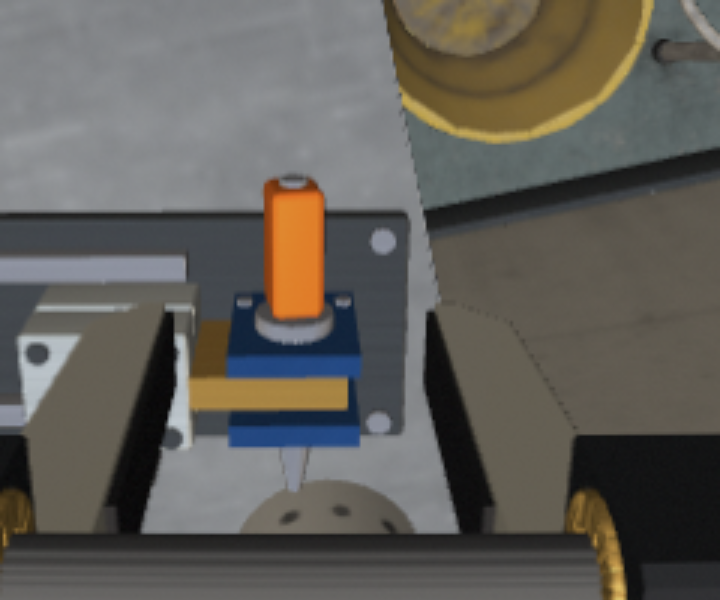

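The pin is right through fork, tongue and fork, nose out the far side at crop (293,490), and the collar is at the near cheek at crop (293,335). I'll check for any gap against the cheek edge.

```bash
python3 -c "
from h import *
s=r.snapshot('wrist');im=s['image'].astype(int)
print([(v,im[v,278].tolist()) for v in range(252,280)])
print([(v,im[v,290].tolist()) for v in range(262,278,1)])
for x in(-1,0,1): print(x,[proj(s,s2w(*P))[0].round(1).tolist() for P in((x-17,0,65),(x-9,0,65),(x-17,0,59),(x-23,0,59),(x-23,0,54),(x+48,0,45))])"
```

```text
[(252, [42, 127, 223]), (253, [43, 128, 224]), (254, [38, 117, 218]), (255, [53, 91, 164]), (256, [70, 71, 73]), (257, [71, 71, 73]), (258, [111, 105, 104]), (259, [149, 138, 134]), (260, [155, 142, 138]), (261, [156, 143, 139]), (262, [156, 144, 139]), (263, [129, 116, 109]), (264, [72, 52, 38]), (265, [57, 34, 17]), (266, [57, 34, 17]), (267, [67, 39, 19]), (268, [105, 59, 29]), (269, [127, 71, 34]), (270, [128, 72, 36]), (271, [128, 72, 36]), (272, [129, 72, 35]), (273, [130, 72, 36]), (274, [130, 72, 35]), (275, [108, 99, 101]), (276, [73, 124, 150]), (277, [66, 130, 165]), (278, [67, 130, 165]), (279, [67, 133, 167])]
[(262, [59, 36, 18]), (263, [58, 36, 19]), (264, [58, 36, 17]), (265, [58, 35, 16]), (266, [59, 36, 19]), (267, [68, 41, 22]), (268, [107, 60, 30]), (269, [130, 73, 36]), (270, [130, 73, 36]), (271, [131, 73, 36]), (272, [131, 73, 36]), (273, [131, 74, 37]), (274, [131, 73, 36]), (275, [109, 100, 102]), (276, [74, 124, 151]), (277, [65, 129, 163])]
-1 [[279.0, 266.1], [279.0, 273.5], [279.0, 263.4], [279.0, 257.8], [279.0, 255.7], [278.9, 311.8]]
0 [[279.0, 267.0], [279.0, 274.4], [279.0, 264.3], [279.0, 258.7], [279.0, 256.6], [278.9, 312.6]]
1 [[279.0, 268.0], [279.0, 275.4], [279.0, 265.2], [279.0, 259.7], [279.0, 257.5], [278.9, 313.4]]
```

{"name": "arm_command", "arguments": {"rows": [{"dx":0.8,"dy":-0.03,"dz":0,"wx":0,"wy":0,"wz":0,"fingers":1},{"dx":0,"dy":0,"dz":0,"wx":0,"wy":0,"wz":0,"fingers":1},{"dx":0,"dy":0,"dz":1,"wx":0,"wy":0,"wz":0,"fingers":1},{"dx":0,"dy":0,"dz":1,"wx":0,"wy":0,"wz":0,"fingers":1},{"dx":0,"dy":0,"dz":1,"wx":0,"wy":0,"wz":0,"fingers":1},{"dx":0,"dy":0,"dz":0.8,"wx":0,"wy":0,"wz":0,"fingers":1},{"dx":0,"dy":0,"dz":0,"wx":0,"wy":0,"wz":0,"fingers":1},{"dx":-0.4,"dy":0,"dz":0,"wx":0,"wy":0,"wz":0,"fingers":1},{"dx":-0.3,"dy":0,"dz":0,"wx":0,"wy":0,"wz":0,"fingers":1},{"dx":0,"dy":0,"dz":0,"wx":0,"wy":0,"wz":0,"fingers":1}]}}

```text
time: 21.68
tool_pos: [0.5541, -0.0583, 0.036]
ee_rot: [0.694, 0.72, 0.0, 0.001]
ft_force: [-0.2, -0.2, -0.4]
width: 0.0004
grasp_force: 0.0
```

```bash
python3 -c "
from h import *
st()"
```

```text
t 21.68 pos [ 0.5541 -0.0583  0.036 ] stand [-78.6  -1.2  36. ] yaw 92.08 tilt [ 0.003 -0.002] w 0.0004 F [-0.2 -0.2 -0.4] g 0.0
```

{"name": "arm_command", "arguments": {"rows": [{"dx":-0.07,"dy":0,"dz":0,"wx":0,"wy":0,"wz":0,"fingers":1},{"dx":-0.07,"dy":0,"dz":0,"wx":0,"wy":0,"wz":0,"fingers":1},{"dx":-0.05,"dy":0,"dz":0,"wx":0,"wy":0,"wz":0,"fingers":1},{"dx":0,"dy":0,"dz":0,"wx":0,"wy":0,"wz":0,"fingers":1}]}}

```text
time: 22.18
tool_pos: [0.5537, -0.0619, 0.0346]
ee_rot: [0.692, 0.721, 0.0, -0.001]
ft_force: [-0.6, 2.6, 1.5]
width: 0.0002
grasp_force: 1.1
```

```bash
python3 -c "
from h import *
st()"
```

```text
t 22.18 pos [ 0.5537 -0.0619  0.0346] stand [-75.   -1.7  34.6] yaw 92.35 tilt [-0.     0.001] w 0.0002 F [-0.6  2.6  1.5] g 1.1241434141993523
```

{"name": "arm_command", "arguments": {"rows": [{"dx":-0.08,"dy":0,"dz":0,"wx":0,"wy":0,"wz":0,"fingers":1},{"dx":-0.08,"dy":0,"dz":0,"wx":0,"wy":0,"wz":0,"fingers":1},{"dx":0,"dy":0,"dz":0,"wx":0,"wy":0,"wz":0,"fingers":1}]}}

```text
time: 22.55
tool_pos: [0.5535, -0.062, 0.0345]
ee_rot: [0.691, 0.723, 0.003, -0.004]
ft_force: [-0.7, 11.1, 3.7]
width: 0.0003
grasp_force: 5.6
```

```bash
python3 -c "
from h import *
st()"
```

```text
t 22.55 pos [ 0.5535 -0.062   0.0345] stand [-74.9  -1.9  34.5] yaw 92.58 tilt [-0.003  0.01 ] w 0.0003 F [-0.7 11.1  3.7] g 5.556500852108002
```

{"name": "arm_command", "arguments": {"rows": [{"dx":0.4,"dy":0,"dz":0,"wx":0,"wy":0,"wz":0,"fingers":1},{"dx":0.6,"dy":0,"dz":0,"wx":0,"wy":0,"wz":0,"fingers":1},{"dx":0,"dy":0,"dz":-1,"wx":0,"wy":0,"wz":0,"fingers":1},{"dx":0,"dy":0,"dz":-1,"wx":0,"wy":0,"wz":0,"fingers":1},{"dx":0,"dy":0,"dz":-1,"wx":0,"wy":0,"wz":0,"fingers":1},{"dx":0,"dy":0,"dz":-0.8,"wx":0,"wy":0,"wz":0,"fingers":1},{"dx":-0.5,"dy":0,"dz":0,"wx":0,"wy":0,"wz":0,"fingers":1},{"dx":0,"dy":0,"dz":0,"wx":0,"wy":0,"wz":0,"fingers":1},{"dx":0,"dy":0,"dz":0,"wx":0,"wy":0,"wz":0,"fingers":1}]}}

```text
time: 23.68
tool_pos: [0.5522, -0.0497, 0.1852]
ee_rot: [0.693, 0.721, -0.001, -0.001]
ft_force: [-0.1, 0.6, -0.0]
width: 0.0003
grasp_force: 0.0
```

```bash
python3 -c "
from h import *
st()
s=r.snapshot('wrist');im=s['image'].astype(int)
u=int(round(proj(s,s2w(-17,0,59))[0][0]));print(u,pin(s))
print([(v,im[v,u].tolist()) for v in range(250,285)])
for x in(0,1): print(x,[proj(s,s2w(*P))[0].round(1).tolist() for P in((x-17,0,65),(x-9,0,65),(x-17,0,59),(x-23,0,59))])"
```

```text
t 23.68 pos [ 0.5522 -0.0497  0.1852] stand [-87.3  -2.7 185.2] yaw 92.23 tilt [-0.003  0.   ] w 0.0003 F [-0.1  0.6 -0. ] g 0.0
[273 220  20  44 609] [282.25123153 237.26436782]
282 ((282.5, 241.5), (43.0, 19.0), 90.0)
[(250, [43, 129, 224]), (251, [42, 127, 223]), (252, [39, 116, 205]), (253, [29, 77, 134]), (254, [16, 16, 16]), (255, [15, 16, 15]), (256, [15, 16, 16]), (257, [16, 14, 16]), (258, [15, 17, 17]), (259, [14, 16, 16]), (260, [14, 14, 16]), (261, [15, 14, 15]), (262, [17, 18, 18]), (263, [15, 17, 16]), (264, [15, 15, 16]), (265, [14, 16, 14]), (266, [14, 15, 14]), (267, [16, 17, 17]), (268, [15, 14, 14]), (269, [17, 15, 17]), (270, [15, 15, 15]), (271, [13, 13, 14]), (272, [15, 16, 16]), (273, [16, 15, 17]), (274, [15, 15, 15]), (275, [15, 15, 15]), (276, [16, 17, 16]), (277, [16, 17, 17]), (278, [16, 17, 17]), (279, [14, 15, 17]), (280, [14, 13, 15]), (281, [15, 16, 16]), (282, [14, 15, 16]), (283, [15, 15, 15]), (284, [16, 15, 15])]
0 [[282.3, 276.9], [282.3, 284.2], [282.3, 273.9], [282.3, 268.5]]
1 [[282.3, 277.8], [282.3, 285.1], [282.3, 274.8], [282.3, 269.4]]
```

```bash
python3 -c "
from h import *
print(r.sign_off())"
```

```text
the job is handed in; nothing more can be done
None
```

I tipped the catch open, lined up the carriage and drove the pin through fork, tongue and fork. An 11 N push on the handle no longer moved it, so its collar is against the fork. I then let go, backed the arm clear and handed in at 23.7 s of the 72 s; the mug stood where it was in the later views, but I didn't look at the tape roll and brush again at the end.

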